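# Shim the rocking spraying plank

## Robot

A 7-joint arm with a two-finger parallel gripper is mounted at the origin on the work surface. World frame = base frame: x ahead of the robot, y to its left, z up, the work surface at z = 0. Lengths are in m, angles in rad, forces in N, time in s.
With the tool pointing down it reaches from about 0.4 to 0.9 m from the base axis. Payload 5.6 kg.
Tool frame: the origin (TCP) lies on the centre line of the jaws, within the pads' length; the fingertips stand tips_ahead ahead of it and the grasp point (between the pads) lies 6 mm ahead of it (tips_ahead is the distance from the TCP to the fingertips, in m); z points along the fingers, y is the line along which they close (so a half turn about z gives the same grasp; the last joint's range is limited). The gripper opens to 92 mm and grips with 3 to 60 N. Pads are 20 mm wide; open, the fingers measure 128 mm over their backs; the gripper's body (75 mm by 189 mm) begins 69 mm behind the grasp point.
Start: joints at [-1.291, 0.468, -0.012, 1.603, 0.006, 1.071, -0.056], TCP at [0.206, 0.616, 0.24] pointing down, gripper open.
Joint ranges: [-2.53, 2.53], [-0.31, 2.02], [-1.57, 1.55], [0.28, 2.44], [-1.29, 4.43], [0.15, 1.84], [-2.92, 2.92]. Speed limits (rad/s): [2.57, 2.57, 3.14, 3.14, 3.14, 3.14, 3.14].

## Interface

Orientations are given as [roll, pitch, yaw] about the fixed x, y, z axes, in that order (R = Rz(yaw) Ry(pitch) Rx(roll)).
In Python, from rig import * gives the robot as it stands.
- The arm moves only by the shell command python3 -m inch 'ROWS' [FORCE]. ROWS is JSON, a list of rows, each a list of 3 entries, a list of its own where there are three numbers: the shift along the tool's x, y, z in m, then the turn about the tool's z in degrees, then the gripper's target within -1 to 1 (fully open at 1, half-way at 0, shut at -1). A call has 1 to 20 rows; each row shifts and turns the commanded pose from where the row before left it, along the tool's axes as they then stand; what a row does not reach is not made up. A row lasts 1/10 s, in which the tool goes at most 50 mm and 8.59 degrees, less where a joint would pass 70% of its speed; a pose out of reach is approached as far as the arm can. A call is refused whole if a number of a shift passes 0.05 or a number of a turn 8.59, either way. A call with a gripper value outside its range is refused whole. The fingers move at their own pace and stop on an object; FORCE is the grip in N (left out, the last holds). Time passes only in rows, so rows that do not move let the fingers close. It gives the time, the measured TCP pose, the force, the opening and the grip force at its end, in the units of the state.
- read_state(): the state, without advancing time (a new reading comes with each control period).
- grab_frame(name): name is "side" or "top" or "wrist"; returns a dict with "image" (480x640x3 uint8, red, green, blue), "z_map" (480x640 float32, m along the optical axis (not along the pixel's ray), 0 where there is no reading), "camera_matrix" (3x3 intrinsics, pixels), "camera_from_world" (4x4, takes a point from world to camera coordinates); the wrist camera has in their place "mount" (4x4, takes a point from camera to tool coordinates, whose origin is the TCP and whose axes are the flange's). Camera axes: x right, y down, z forward; pixel columns grow to the right and rows downward; lengths in m; the calibration is good to about 2 mm. A picture is of the moment at which its call begins: read the wrist's pose just before it.
- sign_off(): hands the job in; it is judged then, once.
The state is a dict: "clock": time; "joint_pos": joint angles; "dq": joint speeds; "tau": joint torques, N m; "position": TCP position; "orientation": TCP orientation; "wrist_force": force on the tool from outside, world axes, zero at the start; "wrist_torque": the same for the moment, N m; "gripper_width": finger opening in m; "finger_force": force on a finger pad.
Only numpy, scipy, OpenCV 4.12 (cv2) and the standard library are available. Lean on these libraries where they do the work, as an engineer would, in place of code of your own. Each camera call takes 0.05 s, during which the arm holds its last target. There are 200 camera calls.

## Task

The spraying plank with the paint tin on it rocks, because the bearer under its left end is too low. Take the timber wedge and slide it thin end first, squarely along the middle of that bearer, in under the plank's front edge until it just nips and drags, without shoving the plank along or jacking it up, and let go of it. Then press down on the plank's top above the wedge, firmly but not hard (about 10 N), to prove that it no longer dips, and leave the wedge nipped there with the tin, cans and cap undisturbed.

Things in the scene. Friction and masses are not known exactly. Their poses are not given: they have to be found in the camera images.
- plank: weathered plank 800 long (its y) x 145 wide (its x) x 30 mm thick, 1.8 kg, lying loose and level on two sound bearers (70 mm high, at y +60 and -330 mm); origin at the middle of its underside, y towards its left end, x away from the robot's side. Tin at y +50, a spray can at y -120 mm. It rocks onto the low bearer when its left end is pressed with some 8 N.
- plank_edge (a point): the plank's lower front edge just above the centreline of the low left bearer, 100 mm from the left end; x points in under the plank, along the bearer. The bearer, 95 mm wide, sticks out 122 mm before this edge; its flat top is 8 to 15 mm below the underside (not measured). The wedge goes in here. Free it drags under 1.5 N, nipped 3 to 8 N; at 10 to 15 N the plank slides along with it.
- plank_top (a point): point on the plank's top face right above the low bearer, 53 mm behind the front edge: the place to press, clear of everything
- wedge: plain timber wedge, 140 long (its x) x 40 wide (its y), 60 g, flat underside; 4 mm thick at its thin end (+x), rising straight to 25 mm at its thick end (-x), slope 0.15; origin at the middle of its underside. It starts lying flat on the bench in front of the plank.
- wedge_mid (a point): centre of the wedge, 7 mm above its underside, same axes; grip it across its 40 mm width, 38 mm from here towards the thick end, where it is 20 mm thick
- tin: the paint tin on the plank, origin under it
- can_a: spray can (65 mm wide, 195 mm high) standing on the plank, origin under it
- can_b: spray can of the same size standing on the bench to the left, origin under it
- cap: plastic can cap, 62 mm wide, 34 mm high, on the bench between the bearers in front of the plank, origin under it

How it is judged:
By the outcome, as a careful person would: the job done as asked, in the order asked, and still so for the second after the job is handed in, with the robot touching nothing.
It also fails if it takes over 72 s, if anything falls off the work surface, if the arm or the gripper's body presses on something with over 40 N, if the wrist force passes 120 N, or if a joint passes its speed limit or range.

## Working session

There is one attempt and no reset: what is moved stays moved. The work goes in short steps, Python scripts to look and compute and a shell command to move; the robot and the scene stay as the last step left them, time stands still between calls to the robot, and variables do not carry over. Pictures are saved under pics/ and viewed, at most 10 in all, crops included, and the job is handed in when it is done.

```bash
mkdir -p pics; python3 - <<'E'
from rig import *
import cv2,numpy as np,pickle
s=read_state(); print({k:np.round(v,4).tolist() for k,v in s.items()})
import rig; print([n for n in dir(rig) if not n.startswith('_')])
fs={}
for n in("top","side"):
    f=grab_frame(n); fs[n]=f; cv2.imwrite(f"pics/{n}0.png",f["image"][:,:,::-1])
    print(n,f["camera_matrix"].tolist(),np.round(f["camera_from_world"],4).tolist(),(f["z_map"]>0).mean())
pickle.dump(fs,open("f0.pkl","wb"))
E
```

```text
{'clock': 0.0, 'joint_pos': [-1.291, 0.4684, -0.0116, 1.6036, 0.006, 1.0714, -0.0563], 'dq': [0.0015, -0.0003, 0.0006, 0.0012, -0.0003, 0.002, 0.0024], 'tau': [-0.0001, -52.0573, -0.0124, -24.3756, -0.0566, 0.017, 0.0001], 'position': [0.2061, 0.6159, 0.2387], 'orientation': [-3.1399, 0.0002, 2.8188], 'wrist_force': [0.4114, 0.1158, -0.1961], 'wrist_torque': [0.0172, 0.0334, 0.0192], 'finger_force': 0.0, 'gripper_width': 0.0918}
['IKError', 'grab_frame', 'read_state', 'sign_off', 'tips_ahead']
top [[505.64847204599107, 0.0, 320.5823202393648], [0.0, 505.64847204599107, 237.64977604179327], [0.0, 0.0, 1.0]] [[0.0035, -0.9997, 0.0236, 0.0556], [-0.9855, -0.0074, -0.1696, 0.5504], [0.1698, -0.0227, -0.9852, 1.0362], [0.0, 0.0, 0.0, 1.0]] 0.9957161458333333
side [[601.6728457020112, 0.0, 319.83701827844243], [0.0, 601.6728457020112, 241.1201777838072], [0.0, 0.0, 1.0]] [[-0.8428, 0.538, -0.0154, 0.4326], [0.3375, 0.5058, -0.7939, -0.1727], [-0.4193, -0.6743, -0.6079, 1.635], [0.0, 0.0, 0.0, 1.0]] 0.9958984375
```

View pics/top0.png

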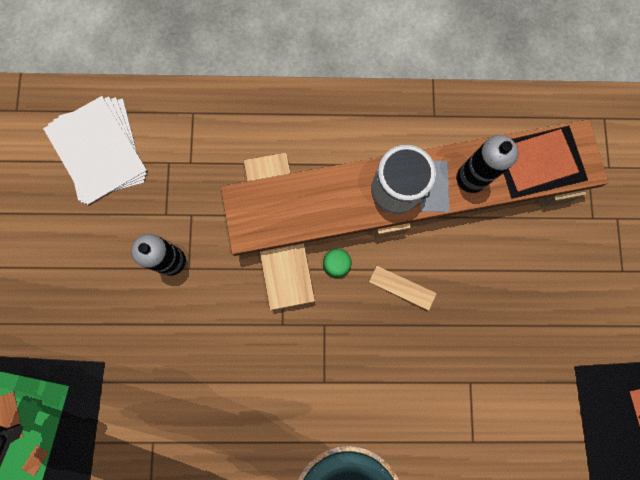

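View pics/side0.png

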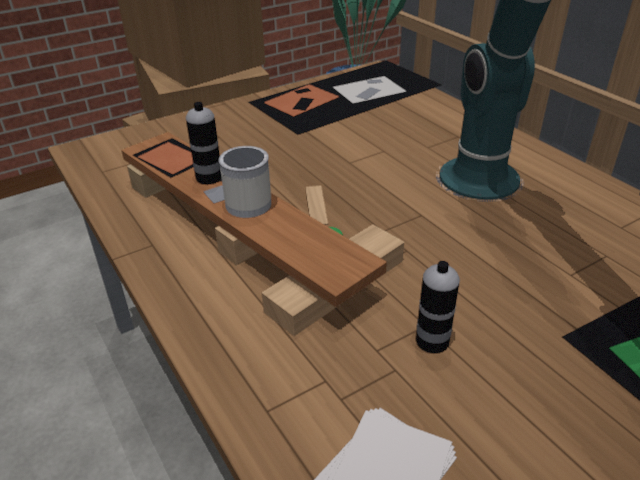

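The top view shows the low bearer's front part at about (262–314, 245–310), the plank's front edge from (232,253) to (606,184), the wedge at about (370–436, 267–309) and the cap at (337,263). The side view shows the tin and can_a on the plank and can_b clear to the left.

```bash
cat > h.py <<'E'
import numpy as np,cv2
def cloud(f,T=None):
    K=f["camera_matrix"];z=f["z_map"].astype(float);v,u=np.mgrid[:480,:640]
    c=np.stack([(u-K[0,2])*z/K[0,0],(v-K[1,2])*z/K[1,1],z],-1)
    M=np.linalg.inv(f["camera_from_world"]) if T is None else T
    return c@M[:3,:3].T+M[:3,3]
def plane_px(f,uv,h):
    K=f["camera_matrix"];M=np.linalg.inv(f["camera_from_world"])
    d=np.c_[(np.array(uv,float)-[K[0,2],K[1,2]])/[K[0,0],K[1,1]],np.ones(len(uv))]@M[:3,:3].T
    return M[:3,3]+d*((h-M[2,3])/d[:,2])[:,None]
E
python3 - <<'E'
from h import *; import pickle
from rig import tips_ahead; print("tips",tips_ahead)
f=pickle.load(open("f0.pkl","rb"))["top"]; P=cloud(f); Z=P[...,2]
print("table z",[np.round((Z[a:b,c:d].mean(),Z[a:b,c:d].std()),4) for a,b,c,d in((330,345,360,400),(280,300,200,240))])
def seg(name,m,box,k=1):
    mm=np.zeros(m.shape,np.uint8); a,b,c,d=box; mm[b:d,a:c]=m[b:d,a:c]
    mm=cv2.morphologyEx(mm,cv2.MORPH_OPEN,np.ones((3,3)))
    cs,_=cv2.findContours(mm,cv2.RETR_EXTERNAL,cv2.CHAIN_APPROX_NONE); c=max(cs,key=cv2.contourArea)
    o=np.zeros_like(mm); cv2.drawContours(o,[c],-1,1,-1); o=(o&mm)>0
    p=P[o]; r=cv2.minAreaRect((p[:,:2]*1000).astype(np.float32))
    print(name,o.sum(),"rect mm",np.round(r[0],1),np.round(r[1],1),round(r[2],1),"corners",np.round(cv2.boxPoints(r)).tolist(),"z med",round(np.median(p[:,2]),4))
    return o,p,c
o,p,c=seg("plank",(Z>.09)&(Z<.112),(200,100,625,265))
np.set_printoptions(suppress=True)
print(" plank left z", np.round(np.median(P[195:235,240:300,2]),4))
o,p,c=seg("bearer",(Z>.045)&(Z<.075),(250,235,325,320))
A=np.c_[p,np.ones(len(p))][:,[0,1,3]]; print(" plane",np.linalg.lstsq(A,p[:,2],rcond=None)[0], p[:,2].std())
hsv=cv2.cvtColor(f["image"],cv2.COLOR_RGB2HSV)
for t in ((395,285),(380,335),(285,275)): print(t,hsv[t[1],t[0]])
w=hsv[...,2]>np.percentile(hsv[255:315,355:450,2],80)
o,p,c=seg("wedge",(Z>.0035)&(Z<.035),(355,255,450,320))
A=np.c_[p,np.ones(len(p))][:,[0,1,3]]; q=np.linalg.lstsq(A,p[:,2],rcond=None)[0]; print(" grad",q, "downhill yaw deg",np.degrees(np.arctan2(-q[1],-q[0])), np.hypot(q[0],q[1]))
o,p,c=seg("wedgecol",(hsv[...,2]>hsv[285,395,2]-25)&(hsv[...,1]<hsv[285,395,1]+25),(355,255,450,320))
q=cv2.minAreaRect(c); print(" px",q, plane_px(f,cv2.boxPoints(q),.010).round(4).tolist())
for n,b in(("can_b",(130,230,190,280)),("cap",(320,245,355,280)),("tin",(370,140,440,215)),("can_a",(455,130,520,195))):
    lo=.12 if n in("tin","can_a") else .015
    o,p,c=seg(n,Z>lo,b)
E
```

```text
tips 0.025
table z [array([-0.0003,  0.0022]), array([0.0041, 0.0681])]
plank 20666 rect mm [ 655.8 -139.6] [146.2 801.7] 11.3 corners [[506.0, 239.0], [662.0, -547.0], [806.0, -518.0], [649.0, 268.0]] z med 0.0999
 plank left z 0.0999
bearer 2716 rect mm [467.6 129.7] [126.  95.] 11.2 corners [[397.0, 164.0], [415.0, 71.0], [539.0, 95.0], [520.0, 188.0]] z med 0.0551
 plane [0.00554564 0.00061593 0.05247401] 0.0022523404346917832
(395, 285) [ 16 100 227]
(380, 335) [ 13 128 131]
(285, 275) [ 18  93 227]
wedge 1102 rect mm [ 444.7 -126.5] [132.2  41.2] 64.2 corners [[397.0, -177.0], [434.0, -195.0], [492.0, -76.0], [455.0, -58.0]] z med 0.0157
 grad [-0.0359138  -0.1398082   0.01338258] downhill yaw deg 75.59340462449713 0.14434726465445782
wedgecol 1157 rect mm [ 447.4 -120. ] [139.3  39.9] 63.5 corners [[398.0, -173.0], [434.0, -191.0], [496.0, -67.0], [461.0, -49.0]] z med 0.0149
 px ((402.4400939941406, 287.3327941894531), (65.6836166381836, 17.959383010864258), 25.277719497680664) [[0.4601, -0.0482, 0.01], [0.4959, -0.0656, 0.01], [0.4351, -0.1948, 0.01], [0.3999, -0.1768, 0.01]]
can_b 1564 rect mm [455.2 244.4] [362.5  64.3] 71.2 corners [[366.0, 83.0], [427.0, 62.0], [544.0, 406.0], [483.0, 426.0]] z med 0.1671
cap 634 rect mm [499.3  23.5] [58.7 58.6] 0.1 corners [[470.0, 53.0], [470.0, -6.0], [529.0, -6.0], [529.0, 53.0]] z med 0.0327
tin 3233 rect mm [543.4  -4.9] [108.3 380.5] 47.7 corners [[366.0, 83.0], [648.0, -173.0], [721.0, -93.0], [439.0, 163.0]] z med 0.2218
can_a 2050 rect mm [ 518.5 -107.5] [ 64.6 483.6] 46.2 corners [[322.0, 37.0], [671.0, -298.0], [715.0, -252.0], [366.0, 83.0]] z med 0.2557
```

```bash
python3 -m inch '[[[-0.026,-0.03,-0.004],0,1],[[-0.026,-0.03,-0.004],0,1],[[-0.026,-0.03,-0.004],0,1],[[-0.026,-0.03,-0.004],0,1],[[-0.026,-0.03,-0.004],0,1],[[-0.026,-0.03,-0.004],0,1],[[-0.026,-0.03,-0.004],0,1],[[-0.026,-0.03,-0.004],0,1],[[-0.026,-0.03,-0.004],0,1],[[-0.026,-0.03,-0.004],0,1],[[-0.0195,-0.036,0],0,1],[[-0.0195,-0.036,0],0,1],[[-0.0195,-0.036,0],0,1],[[-0.0195,-0.036,0],0,1],[[-0.0195,-0.036,0],0,1],[[-0.0195,-0.036,0],0,1],[[-0.0195,-0.036,0],0,1],[[-0.0195,-0.036,0],0,1],[[-0.0195,-0.036,0],0,1],[[-0.0195,-0.036,0],0,1]]' 
python3 -m inch '[[[0,0,0],8.1,1],[[0,0,0],8.1,1],[[0,0,0],8.1,1],[[0,0,0],8.1,1],[[0,0,0],8.1,1],[[0,0,0],8.1,1],[[0,0,0],8.1,1],[[0,0,0],8.1,1],[[0,0,0],8.1,1],[[0,0,0],8.1,1],[[0,0,0],8.1,1],[[0,0,0],8.1,1],[[0,0,0],0,1],[[0,0,0],0,1]]'
python3 - <<'E'
from h import *; from rig import *
s=read_state(); f=grab_frame("wrist"); cv2.imwrite("pics/w1.png",f["image"][:,:,::-1])
import pickle; pickle.dump((s,f),open("w1.pkl","wb")); print(s["position"],s["orientation"],np.round(f["mount"],4).tolist())
E
```

```text
clock: 2.1
position: [0.4281, -0.1554, 0.2796]
orientation: [3.141, 0.0, 2.819]
wrist_force: [0.7, 0.2, -0.3]
gripper_width: 0.0918
finger_force: 0.0
clock: 3.5
position: [0.4282, -0.1537, 0.2795]
orientation: [-3.141, 0.0, 1.126]
wrist_force: [-0.2, -1.0, -0.2]
gripper_width: 0.0922
finger_force: 0.0
[ 0.42815453 -0.15372529  0.27946131] [-3.14128180e+00  1.42497512e-06  1.12573347e+00] [[0.0006, -0.9723, -0.2337, 0.0653], [1.0, 0.0005, 0.0004, 0.0013], [-0.0003, -0.2337, 0.9723, -0.1459], [0.0, 0.0, 0.0, 1.0]]
```

View pics/w1.png

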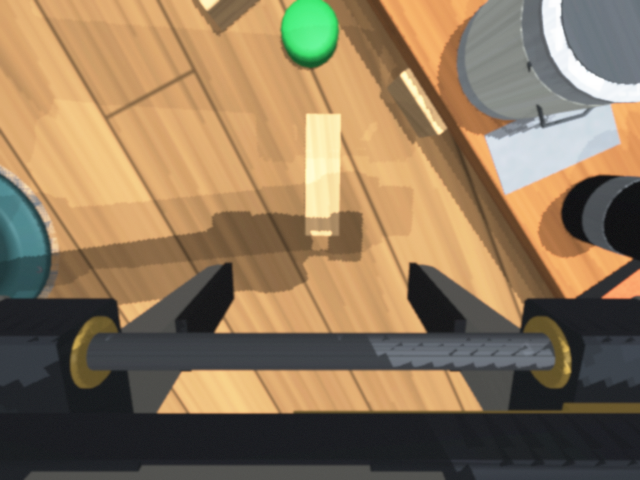

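The wedge is upright in the wrist view, thin end at the top (306–341, 114) and thick end at about (320,245). The shadow spoils the colour there, so I'll measure it from the depth.

```bash
python3 - <<'E'
from h import *; import pickle
s,f=pickle.load(open("w1.pkl","rb")); P=cloud(f,f["mount"]); H=s["position"][2]-P[...,2]
m=np.zeros((480,640),np.uint8); m[100:262,290:370]=((H>.003)&(H<.035))[100:262,290:370]
m=cv2.morphologyEx(m,cv2.MORPH_OPEN,np.ones((3,3))); p=P[m>0]
x,y=p[:,0],p[:,1]
for a in np.arange(-.06,.12,.02):
    k=(x>a)&(x<a+.02)
    if k.sum()>20: print(round(a+.01,3),"y lo/hi mm",np.round(np.percentile(y[k],[2,98])*1000,1),"h",np.round(np.median(H[m>0][k])*1000,1))
print("x range",np.percentile(x,[.5,99.5])*1000)
g=cv2.inRange(cv2.cvtColor(f["image"],cv2.COLOR_RGB2HSV),(10,0,225),(30,150,255))[100:262,290:370]
q=P[100:262,290:370][g>0]; print("bright x",np.percentile(q[:,0],[1,99])*1000,"y",np.percentile(q[:,1],[2,98])*1000)
E
```

```text
-0.03 y lo/hi mm [-15.5  22.7] h 25.1
-0.01 y lo/hi mm [-15.5  22.6] h 22.7
0.01 y lo/hi mm [-15.4  23.7] h 19.8
0.03 y lo/hi mm [-15.3  23.6] h 16.8
0.05 y lo/hi mm [-15.3  23.5] h 13.8
0.07 y lo/hi mm [-15.2  23.4] h 10.6
0.09 y lo/hi mm [-15.2  24.4] h 7.7
0.11 y lo/hi mm [-15.1  24.3] h 5.6
x range [-30.1558955  109.29655318]
bright x [-27.74998415 122.89939981] y [-18.33344092  58.36227077]
```

```bash
python3 -m inch '[[[0.002,0.004,0.03],0,1],[[0,0,0.03],0,1],[[0,0,0.03],0,1],[[0,0,0.03],0,1],[[0,0,0.03],0,1],[[0,0,0.03],0,1],[[0,0,0.03],0,1],[[0,0,0.026],0,1],[[0,0,0.012],0,1],[[0,0,0.003],0,1],[[0,0,0],0,1],[[0,0,0],0,1]]' 25
python3 -m inch '[[[0,0,0],0,-1],[[0,0,0],0,-1],[[0,0,0],0,-1],[[0,0,0],0,-1],[[0,0,0],0,-1],[[0,0,0],0,-1],[[0,0,0],0,-1],[[0,0,0],0,-1],[[0,0,0],0,-1],[[0,0,0],0,-1]]' 25
```

```text
clock: 4.75
position: [0.4336, -0.154, 0.0296]
orientation: [3.14, -0.001, 1.123]
wrist_force: [0.1, -0.2, 0.2]
gripper_width: 0.0917
finger_force: 0.0
clock: 5.75
position: [0.4327, -0.1537, 0.0286]
orientation: [-3.141, -0.0, 1.122]
wrist_force: [-0.3, -0.4, 0.8]
gripper_width: 0.0397
finger_force: 25.0
```

```bash
python3 -m inch '[[[0,0,-0.02],0,-1],[[0,0,-0.04],0,-1],[[0,0,-0.04],0,-1],[[0,0,-0.04],0,-1],[[0,0,0],7.6,-1],[[0,0,0],7.6,-1],[[0,0,0],7.6,-1],[[0,0,0],7.6,-1],[[0,0,0],7.6,-1],[[0,0,0],7.6,-1],[[0,0,0],7.6,-1]]'
python3 -m inch '[[[0.0035,-0.034,0],0,-1],[[0.0035,-0.034,0],0,-1],[[0.0035,-0.034,0],0,-1],[[0.0035,-0.034,0],0,-1],[[0.0035,-0.034,0],0,-1],[[0.0035,-0.034,0],0,-1],[[0.0035,-0.034,0],0,-1],[[0.0035,-0.034,0],0,-1],[[0,0,0],0,-1],[[0,0,0],0,-1],[[0,0,0],0,-1]]'
python3 - <<'E'
from h import *; from rig import *
s=read_state(); f=grab_frame("wrist"); cv2.imwrite("pics/w2.png",f["image"][:,:,::-1])
import pickle; pickle.dump((s,f),open("w2.pkl","wb")); print(s["position"],s["orientation"])
E
```

```text
clock: 6.85
position: [0.4327, -0.1537, 0.1686]
orientation: [-3.141, -0.0, 0.188]
wrist_force: [-0.0, -0.3, -0.4]
gripper_width: 0.0398
finger_force: 25.0
clock: 7.95
position: [0.4079, 0.1175, 0.1686]
orientation: [3.141, 0.0, 0.192]
wrist_force: [0.1, 0.5, 0.2]
gripper_width: 0.0396
finger_force: 25.0
[0.40787214 0.11748336 0.16856969] [3.14144611e+00 6.75589955e-05 1.92175763e-01]
```

View pics/w2.png

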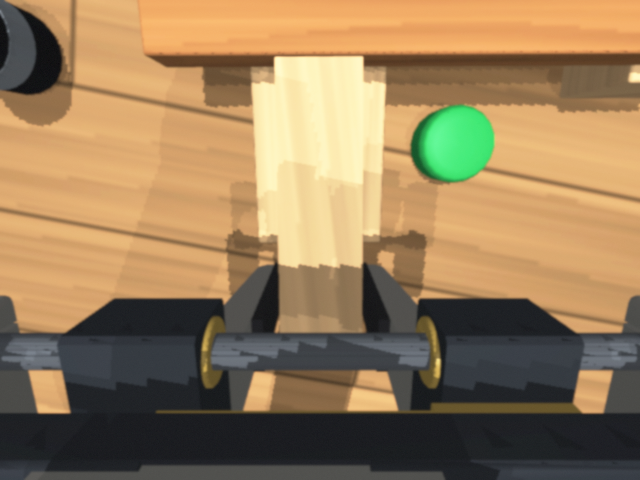

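The wrist view shows the wedge (275–363) over the bearer (252–384) and square to the plank's front edge (rows 55–66). I'll take the offsets and heights from the depth.

```bash
python3 - <<'E'
from h import *; import pickle
s,f=pickle.load(open("w2.pkl","rb")); P=cloud(f,f["mount"]); H=s["position"][2]-P[...,2]
R=lambda a:np.round(np.array(a)*1000,1)
for v in range(80,225,20):
    h=H[v,235:400]; k=np.where((h>.045)&(h<.066))[0]+235
    w=np.where((h>.13)&(h<.18))[0]+235
    print(v,"bearer y",R(P[v,k[[0,-1]],1]),"h",R(np.median(H[v,k])),"x",R(np.median(P[v,k,0])),"wedge y",R(P[v,w[[0,-1]],1]),"topH",R(np.median(H[v,w])),"x",R(np.median(P[v,w,0])))
for u in (180,210,235,400,440,500,560):
    k=np.where((H[:100,u]>.09)&(H[:100,u]<.115))[0]; print("plank edge u",u,"x,y,h",R([P[k[-1],u,0],P[k[-1],u,1],np.median(H[k,u])]))
k=np.where((H[:100,320]>.13))[0]; print("tip x",R(P[k[0],320,0]))
# table height check
print("table",R(np.median(H[300:320,20:150])),R(np.median(H[120:160,520:600])), R(np.median(H[150:190,150:200])))
E
```

```text
80 bearer y [-47.7  46.1] h 56.2 x 115.9 wedge y [-19.8  19.9] topH 146.2 x 98.7
100 bearer y [-47.8  46.7] h 55.8 x 102.9 wedge y [-19.3  19.9] topH 147.7 x 89.9
120 bearer y [-47.6  46.5] h 56.1 x 89.3 wedge y [-19.6  20.1] topH 148.9 x 81.1
140 bearer y [-47.5  46.6] h 56.0 x 75.5 wedge y [-19.6  20.2] topH 150.3 x 72.2
160 bearer y [-47.3  46.2] h 56.1 x 61.3 wedge y [-19.2  20.2] topH 151.5 x 63.2
180 bearer y [-46.8  47.2] h 56.0 x 46.8 wedge y [-19.3  20.3] topH 153.0 x 54.1
200 bearer y [-47.2  46.6] h 56.1 x 31.8 wedge y [-19.   20.3] topH 154.3 x 44.9
220 bearer y [-47.1  46.9] h 56.2 x 16.4 wedge y [-19.   20.5] topH 155.7 x 35.7
plank edge u 180 x,y,h [120.5 -83.3 100.9]
plank edge u 210 x,y,h [120.6 -64.7 100.9]
plank edge u 235 x,y,h [120.7 -49.9 100.9]
plank edge u 400 x,y,h [121.1  48.  100.9]
plank edge u 440 x,y,h [121.2  71.8 100.8]
plank edge u 500 x,y,h [121.6 108.2 100.4]
plank edge u 560 x,y,h [121.6 143.9 100.6]
tip x 108.2
table 1.5 0.7 0.9
```

```bash
python3 -m inch '[[[0,-0.0008,0.03],0,-1],[[0,0,0.03],0,-1],[[0,0,0.016],0,-1],[[0,0,0.004],0,-1],[[0,0,0],0,-1],[[0,0,0],0,-1]]'
python3 -m inch '[[[0,0,0.001],0,-1],[[0,0,0.001],0,-1],[[0,0,0.001],0,-1],[[0,0,0],0,-1]]'
python3 -m inch '[[[0,0,0.001],0,-1],[[0,0,0],0,-1]]'
```

```text
clock: 8.6
position: [0.4085, 0.1189, 0.0893]
orientation: [-3.141, -0.001, 0.192]
wrist_force: [-0.1, -0.2, -0.7]
gripper_width: 0.0401
finger_force: 25.0
clock: 9.0
position: [0.4078, 0.1195, 0.0857]
orientation: [-3.141, -0.0, 0.194]
wrist_force: [-0.3, -0.2, -0.8]
gripper_width: 0.0401
finger_force: 25.0
clock: 9.2
position: [0.4077, 0.1193, 0.0845]
orientation: [3.142, 0.0, 0.194]
wrist_force: [0.1, 0.2, -0.1]
gripper_width: 0.0394
finger_force: 25.0
```

```bash
python3 -m inch '[[[0,0,0.0005],0,-1],[[0,0,0],0,-1]]'
python3 -m inch '[[[0,0,0.0005],0,-1],[[0,0,0],0,-1]]'
python3 -m inch '[[[0,0,0.0005],0,-1],[[0,0,0],0,-1]]'
```

```text
clock: 9.4
position: [0.4077, 0.1193, 0.084]
orientation: [3.142, 0.0, 0.194]
wrist_force: [1.2, 0.1, -1.0]
gripper_width: 0.0399
finger_force: 25.0
clock: 9.6
position: [0.4078, 0.1193, 0.0838]
orientation: [-3.141, 0.0, 0.194]
wrist_force: [-1.7, -0.8, 4.8]
gripper_width: 0.0397
finger_force: 25.0
clock: 9.8
position: [0.4078, 0.1193, 0.0837]
orientation: [-3.14, 0.0, 0.194]
wrist_force: [-3.5, -0.8, 14.2]
gripper_width: 0.0397
finger_force: 25.0
```

```bash
python3 -m inch '[[[0,0,-0.001],0,-1],[[0,0,0],0,0.1],[[0,0,0],0,0.1],[[0,0,0],0,0.1],[[0,0,0],0,0.1]]'
python3 -m inch '[[[0,0,0],0,-1],[[0,0,0],0,-1],[[0,0,0],0,-1],[[0,0,0],0,-1],[[0,0,0],0,-1]]' 25
```

```text
clock: 10.3
position: [0.4077, 0.1193, 0.084]
orientation: [3.141, 0.0, 0.194]
wrist_force: [-0.5, -0.4, 0.2]
gripper_width: 0.0505
finger_force: 0.0
clock: 10.8
position: [0.4077, 0.1193, 0.0841]
orientation: [3.142, 0.0, 0.194]
wrist_force: [-0.5, -0.3, -0.8]
gripper_width: 0.0395
finger_force: 25.0
```

```bash
python3 -m inch '[[[0.005,0,0],0,-1],[[0.005,0,0],0,-1],[[0.005,0,0],0,-1],[[0.005,0,0],0,-1],[[0.005,0,0],0,-1],[[0.005,0,0],0,-1],[[0.005,0,0],0,-1],[[0.005,0,0],0,-1],[[0.005,0,0],0,-1],[[0.005,0,0],0,-1],[[0.005,0,0],0,-1],[[0,0,0],0,-1],[[0,0,0],0,-1]]'
python3 -m inch '[[[0.003,0,0],0,-1],[[0.003,0,0],0,-1],[[0.003,0,0],0,-1],[[0.003,0,0],0,-1],[[0.003,0,0],0,-1],[[0,0,0],0,-1]]'
python3 -m inch '[[[0.002,0,0],0,-1],[[0.002,0,0],0,-1],[[0,0,0],0,-1],[[0,0,0],0,-1]]'
```

```text
clock: 12.1
position: [0.4619, 0.1298, 0.0841]
orientation: [3.141, -0.0, 0.194]
wrist_force: [1.1, 0.7, 0.4]
gripper_width: 0.0398
finger_force: 25.0
clock: 12.7
position: [0.477, 0.1328, 0.0841]
orientation: [3.141, -0.001, 0.194]
wrist_force: [0.2, 0.1, -0.6]
gripper_width: 0.0397
finger_force: 25.0
clock: 13.1
position: [0.4805, 0.1336, 0.0841]
orientation: [3.141, -0.0, 0.194]
wrist_force: [0.4, 0.9, -0.4]
gripper_width: 0.04
finger_force: 25.0
```

```bash
for i in 1; do python3 -m inch '[[[0.001,0,0],0,-1],[[0.001,0,0],0,-1],[[0.001,0,0],0,-1],[[0,0,0],0,-1]]' | sed -n '2p;4p'; done
python3 -m inch '[[[0.001,0,0],0,-1],[[0.001,0,0],0,-1],[[0,0,0],0,-1]]'| sed -n '2p;4p'
python3 -m inch '[[[0.001,0,0],0,-1],[[0.001,0,0],0,-1],[[0,0,0],0,-1]]'| sed -n '1,2p;4p'
```

```text
position: [0.4835, 0.1342, 0.0841]
wrist_force: [0.4, 0.0, -0.8]
position: [0.4855, 0.1346, 0.0841]
wrist_force: [0.2, -0.3, -1.1]
clock: 14.1
position: [0.4875, 0.1349, 0.0841]
wrist_force: [0.5, 0.3, -0.6]
```

```bash
python3 -m inch '[[[0.001,0,0],0,-1],[[0,0,0],0,-1]]'| sed -n '2p;4p'
python3 -m inch '[[[0.001,0,0],0,-1],[[0,0,0],0,-1]]'| sed -n '2p;4p'
python3 -m inch '[[[0.0005,0,0],0,-1],[[0,0,0],0,-1]]'| sed -n '2p;4p'
```

```text
position: [0.4884, 0.1351, 0.0841]
wrist_force: [-0.5, 0.2, -0.6]
position: [0.4893, 0.1353, 0.0841]
wrist_force: [-0.3, 0.6, 0.7]
position: [0.4895, 0.1354, 0.0841]
wrist_force: [-0.5, 0.4, -0.2]
```

```bash
python3 -m inch '[[[0.001,0,0],0,-1],[[0,0,0],0,-1]]'| sed -n '2p;4p'
python3 -m inch '[[[0.0005,0,0],0,-1],[[0,0,0],0,-1]]'| sed -n '2p;4p'
```

```text
position: [0.49, 0.1355, 0.0841]
wrist_force: [-3.8, -0.8, 3.4]
position: [0.4902, 0.1355, 0.084]
wrist_force: [-4.9, -1.4, 5.2]
```

```bash
python3 -m inch '[[[0.0005,0,0],0,-1],[[0,0,0],0,-1]]'| sed -n '1,2p;4p'
```

```text
clock: 15.3
position: [0.4903, 0.1355, 0.084]
wrist_force: [-6.0, -1.2, 7.2]
```

```bash
python3 -m inch '[[[0,0,-0.0004],0,-1],[[0,0,0],0,-1]]'| sed -n '1,2p;4p'
```

```text
clock: 15.5
position: [0.4904, 0.1355, 0.0841]
wrist_force: [-5.4, -1.0, 1.9]
```

```bash
python3 -m inch '[[[0,0,0],0,0.5],[[0,0,0],0,0.5],[[0,0,0],0,0.5],[[0,0,0],0,0.5],[[0,0,0],0,0.5]]'
python3 -m inch '[[[0,0,-0.01],0,0.5],[[0,0,-0.02],0,0.5],[[0,0,-0.03],0,0.5],[[0,0,-0.04],0,0.5],[[0,0,0],0,0.5],[[0,0,0],0,0.5]]'
python3 - <<'E'
from h import *; from rig import *
s=read_state(); f=grab_frame("wrist"); cv2.imwrite("pics/w3.png",f["image"][:,:,::-1])
import pickle; pickle.dump((s,f),open("w3.pkl","wb")); print(s["position"],s["orientation"])
P=cloud(f,f["mount"]); H=s["position"][2]-P[...,2]; R=lambda a:np.round(np.array(a)*1000,1)
for u in (180,210,235,260,320,370,400,440,500):
    k=np.where((H[:300,u]>.09)&(H[:300,u]<.115))[0]; print("edge",u,R([P[k[-1],u,0],P[k[-1],u,1],np.median(H[k,u])]))
E
```

```text
clock: 16.0
position: [0.492, 0.1358, 0.0846]
orientation: [3.142, -0.001, 0.194]
wrist_force: [-0.6, 0.6, -0.1]
gripper_width: 0.0691
finger_force: 0.0
clock: 16.6
position: [0.492, 0.1362, 0.1855]
orientation: [-3.14, -0.002, 0.194]
wrist_force: [-0.1, 0.2, -1.6]
gripper_width: 0.0692
finger_force: 0.0
[0.49200227 0.13623879 0.18552842] [-3.14008744e+00 -2.09152856e-03  1.94146288e-01]
edge 180 [ 34.6 -94.4 100.5]
edge 210 [ 34.5 -74.3 100.5]
edge 235 [ 34.5 -57.2 100.5]
edge 260 [ 34.5 -40.3 100.6]
edge 320 [ 35.4   0.7 100.5]
edge 370 [ 35.5  34.4 100.7]
edge 400 [ 35.5  54.7 100.7]
edge 440 [ 35.3  82.3 100.6]
edge 500 [ 35.5 122.3 100.8]
```

View pics/w3.png

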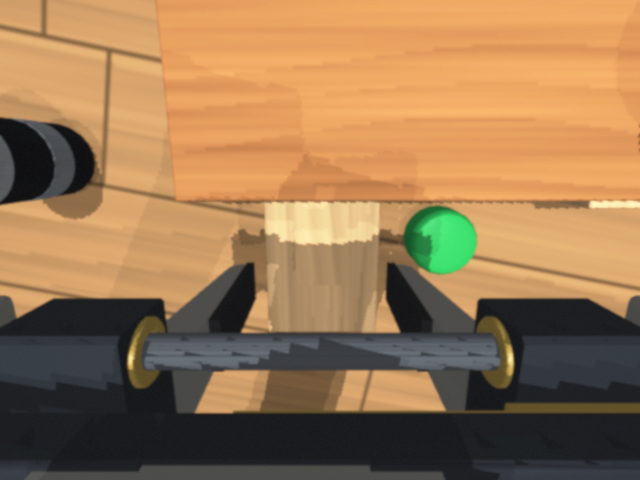

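The wedge sits under the plank's front edge (row 200, columns 265–380) and has been released. The edge is where it was, and the cap (440,240) and can_b are undisturbed. Next is the press.

```bash
python3 -m inch '[[[0.011,0,0],0,-1],[[0.022,0,0],0,-1],[[0.022,0,0],0,-1],[[0.022,0,0],0,-1],[[0.011,0,0],0,-1],[[0,0,0.02],0,-1],[[0,0,0.02],0,-1],[[0,0,0.01],0,-1],[[0,0,0.004],0,-1],[[0,0,0],0,-1],[[0,0,0],0,-1]]'
python3 -m inch '[[[0,0,0.001],0,-1],[[0,0,0.001],0,-1],[[0,0,0.001],0,-1],[[0,0,0],0,-1]]'
```

```text
clock: 17.75
position: [0.5784, 0.1527, 0.1311]
orientation: [-3.142, -0.001, 0.194]
wrist_force: [-0.7, -0.7, 0.7]
gripper_width: 0.0003
finger_force: 0.0
clock: 18.15
position: [0.5779, 0.1528, 0.1275]
orientation: [-3.141, -0.0, 0.194]
wrist_force: [-0.5, -0.5, 0.1]
gripper_width: 0.0008
finger_force: 0.0
```

```bash
python3 -m inch '[[[0,0,0.001],0,-1],[[0,0,0.001],0,-1],[[0,0,0],0,-1]]'|sed -n '2p;4p'
python3 -m inch '[[[0,0,0.0005],0,-1],[[0,0,0],0,-1]]'|sed -n '2p;4p'
python3 -m inch '[[[0,0,0.0003],0,-1],[[0,0,0],0,-1]]'|sed -n '2p;4p'
```

```text
position: [0.578, 0.1527, 0.1255]
wrist_force: [0.3, 0.8, 1.4]
position: [0.5781, 0.1527, 0.1255]
wrist_force: [-1.9, 0.1, 4.0]
position: [0.5781, 0.1527, 0.1255]
wrist_force: [-2.5, 0.3, 7.1]
```

```bash
python3 -m inch '[[[-0.0002,0,0.0003],0,-1],[[0,0,0],0,-1],[[0,0,0],0,-1]]'|sed -n '2p;4p'
```

```text
position: [0.5781, 0.1527, 0.1255]
wrist_force: [-3.3, -0.7, 9.7]
```

```bash
python3 -m inch '[[[-0.0001,0,0.0001],0,-1],[[0,0,0],0,-1],[[0,0,0],0,-1],[[0,0,0],0,-1],[[0,0,0],0,-1],[[0,0,0],0,-1],[[0,0,0],0,-1]]'|sed -n '1,2p;4p'
python3 -m inch '[[[0,0,-0.0005],0,-1],[[0,0,-0.001],0,-1],[[0,0,-0.01],0,-1],[[0,0,-0.03],0,-1],[[0,0,-0.04],0,-1],[[0,0,-0.04],0,-1],[[-0.03,0,0],0,-1],[[-0.04,0,0],0,-1],[[-0.04,0,0],0,-1],[[-0.03,0,0],0,-1],[[0,0,0],0,-1],[[0,0,0],0,-1]]'
python3 - <<'E'
from h import *; from rig import *; import pickle
f0=pickle.load(open("f0.pkl","rb"))["top"]
s=read_state(); f=grab_frame("wrist"); cv2.imwrite("pics/w4.png",f["image"][:,:,::-1])
P=cloud(f,f["mount"]); H=s["position"][2]-P[...,2]; R=lambda a:np.round(np.array(a)*1000,1)
print(s["position"])
for u in (270,290,320,350,380):
    k=np.where((H[:300,u]>.092)&(H[:300,u]<.115))[0]
    print(u,"edge",R([P[k[-1],u,0],P[k[-1],u,1]]),"front h",[(R(P[v,u,0]).tolist(),R(H[v,u]).tolist()) for v in range(k[-1]+6,k[-1]+110,20)])
t=grab_frame("side"); cv2.imwrite("pics/s4.png",cv2.resize(t["image"][180:340,200:480,::-1],None,fx=2.8,fy=2.8))
E
```

```text
clock: 19.85
position: [0.5781, 0.1527, 0.1255]
wrist_force: [-2.1, 0.3, 9.2]
clock: 21.05
position: [0.4405, 0.1264, 0.2465]
orientation: [-3.14, -0.001, 0.195]
wrist_force: [-0.4, -0.4, -1.0]
gripper_width: 0.0006
finger_force: 0.0
[0.44054362 0.12641069 0.24646462]
270 edge [ 87.  -40.4] front h [(87.6, 1.3), (66.3, -0.1), (44.5, 1.4), (21.9, 0.6), (-1.0, 1.7), (-25.0, 0.2)]
290 edge [ 87.  -23.9] front h [(84.6, 56.8), (66.3, 57.0), (47.5, 55.8), (28.2, 55.6), (8.5, 56.5), (-11.8, 56.9)]
320 edge [87.   0.6] front h [(83.8, 72.1), (66.3, 74.0), (48.7, 76.3), (30.9, 79.3), (8.5, 56.8), (-11.9, 56.5)]
350 edge [87.1 25.2] front h [(84.7, 55.4), (66.4, 56.5), (47.5, 55.4), (28.3, 56.0), (8.5, 56.6), (-12.1, 55.5)]
380 edge [87.1 49.7] front h [(87.6, 1.8), (66.4, 2.1), (44.4, -0.1), (21.9, -0.2), (-1.0, 1.3), (-24.8, 1.0)]
```

View pics/w4.png

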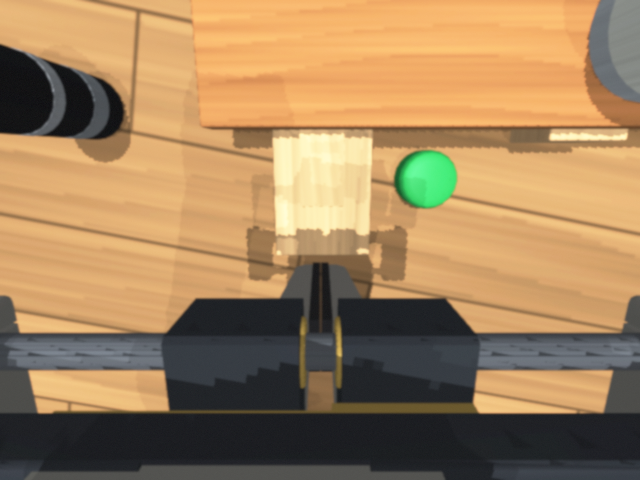

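View pics/s4.png

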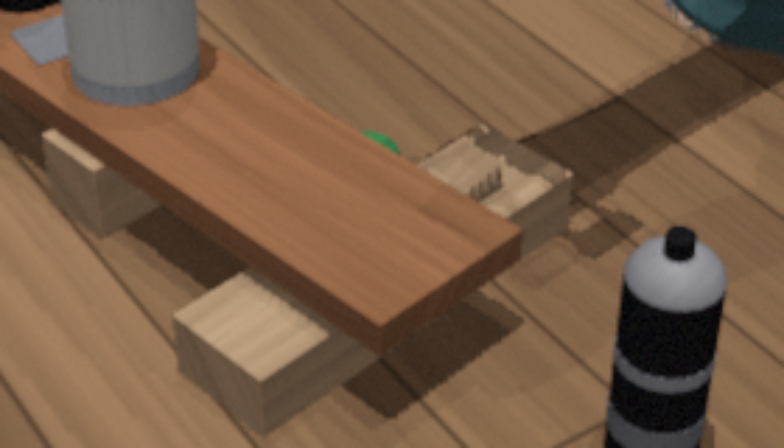

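The wedge stands square and centred under the plank's edge (row 128, columns 290–350). The plank is level and unmoved, the tin is in place in the crop, and the cap and can_b are undisturbed. The robot is clear, so I'm handing in.

```bash
python3 -c "
from rig import *
print(sign_off())"
```

```text
the job is handed in; nothing more can be done
None
```

I slid the wedge in along the low bearer until it nipped at about 5.5 N of drag and released it; the plank then held under a press of just under 10 N without dipping. The plank's front edge had not shifted, no disturbance showed to the tin, cap or left-hand can in the last pictures (the can on the plank was out of view but never approached), and the job was handed in at about 21 s.

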